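# Shut the walnut box and spin its wing screw tight

### The job

Push the walnut box's sliding door fully shut, then turn its loose brass wing screw clockwise (seen from above) with fingertip strokes on its wings until it stops, fully tight. Only push: do not pinch the screw, leave the menorah, glass cup and dreidels where they are, and finish clear of everything.

Things in the scene. Friction and masses are not known exactly. Their poses are not given: they have to be found in the camera images.
- walnut_box: Dark walnut box, fixed, 120 x 320 mm. Origin on its underside, z up. In its frame (mm): a raised rail 116 high fills x -55 to -35, full length; beside it (x -35 to 65) along y: a flat deck 70 high (y -160 to -45), an open well (y -45 to 76) covered by the sliding door, and a solid block 86 high (y 76 to 160) under the wing screw, level with the door's top.
- door (a joint): Flat sliding door of lighter wood, 93 mm (box x -33 to 60) by 130 mm, 16 mm thick, 70 to 86 mm above the board, two shallow grooves on top. Value in m: 0 = fully shut at its stop by the screw block; grows as it slides open along the box's -y over the deck (to 0.078). Stays where left; takes about 1.5 N to slide.
- door_edge (a point): Middle of the upper edge of the door's rear end face (away from the screw, facing the box's -y), 86 mm above the board; at door value 0 it is at x 13.5, y -56 mm in the box's frame. This face, 93 mm wide and 16 mm high, stands above the deck: push it towards the box's +y.
- wing_screw (a joint): Upright brass wing screw on the block. Value in rad: 0 = fully tight at its stop; grows turning anticlockwise seen from above (to 9.5), so clockwise tightens and lowers it. At value a its two wings point along angles a and a + pi from the box's +x, anticlockwise from above. Friction 0.035 N m (about 1.5 N at a wing); stays where left; does not rise or sink.
- screw_top (a point): Point on the screw's axis, 110 mm above the board, at x -2, y 118 mm in the box's frame. Wings: 7 mm thick, reaching 31 mm from the axis, standing 91 to 117 mm above the board. Hub between them 18 mm along the wings, 22 mm across; collar below, radius 14. The box's rail, as high as the wings, is 33 mm from the axis on the box's -x side: no finger can follow a wing round there.
- menorah: Sky-blue glazed ceramic menorah, 186 mm tall, 230 mm wide along its y, base 100 mm across; origin under its base. Leave it alone.
- votive_cup: Clear glass votive cup, 64 mm across, 65 mm tall; origin under its base. Leave it alone.
- dreidel_a: Orange plastic dreidel lying on its side beyond the box's long front, 30 mm square body, 65 mm long along its x; origin on the board under its body. Leave it alone.
- dreidel_b: A like dreidel, lying near the box's screw end. Leave it alone.

How it is judged:
On the way, in this order (a step that is already met when the one before it is completed fails the run):
1. the door is fully shut while the screw is still loose (value of joint door below 0.004 m and value of joint wing_screw above 0.5 rad), for 0.2 s.
2. the wing screw is tight (value of joint wing_screw below 0.15 rad and value of joint door below 0.004 m), for 0.2 s.
At the end, for the whole second after the job is handed in: The door is within 4 mm of fully shut and the wing screw within 0.15 rad of its tight stop; menorah, cup and dreidels are within 25 mm of where they stood (all of step 2 and not (distance of any of menorah, votive_cup, dreidel_a, dreidel_b from where it was at the start of the episode above 0.025 m)); the robot touches nothing.
It fails at once if the wing screw is pinched: the fingers press on opposite sides of a wing, of the hub or of the wing tips at once, each with over 3 N (contact force between each of wing_screw_c0, wing_screw_c1 and the fingers above 3 N or contact force between each of wing_screw_c2, wing_screw_c3 and the fingers above 3 N or contact force between each of wing_screw_c4, wing_screw_c5 and the fingers above 3 N or contact force between each of wing_screw_c6, wing_screw_c7 and the fingers above 3 N).
It fails at once if the menorah, the glass cup or a dreidel is moved or lifted by more than 25 mm (distance of any of menorah, votive_cup, dreidel_a, dreidel_b from where it was at the start of the episode above 0.025 m).
It also fails if it takes over 72 s, if anything falls off the work surface, if the arm or the gripper's body presses on something with over 40 N, if the wrist force passes 120 N, or if a joint passes its speed limit or range.

### The arm

A 7-joint arm with a two-finger parallel gripper is mounted at the origin on the work surface. World frame = base frame: x ahead of the robot, y to its left, z up, the work surface at z = 0. Lengths are in m, angles in rad, forces in N, time in s.
With the tool pointing down it reaches from about 0.35 to 0.9 m from the base axis. Payload 8.1 kg.
Tool frame: the origin (TCP) lies at the very end of the fingers, on their centre line; the grasp point (between the pads) lies 19 mm behind it (arm.tcp_to_grasp is the z of the grasp point in the tool frame, in m); z points along the fingers, y is the line along which they close (so a half turn about z gives the same grasp; the last joint's range is limited). The gripper opens to 92 mm and grips with 3 to 60 N. Pads are 19 mm wide; open, the fingers measure 130 mm over their backs; the gripper's body (75 mm by 190 mm) begins 47 mm behind the grasp point.
Start: joints at [-1.223, 0.434, 0.025, 1.573, -0.012, 1.134, -0.075], TCP at [0.272, 0.563, 0.194] pointing down, gripper open.
Joint ranges: [-2.62, 2.62], [-0.44, 2.09], [-1.27, 1.32], [0.08, 2.57], [-1.32, 4.46], [0.12, 2], [-2.74, 2.74]. Speed limits (rad/s): [2.22, 2.22, 3.01, 3.01, 3.14, 3.14, 3.14].

### API

Orientations are given as a rotation vector (axis times angle).
In Python, from cell import readout, vision, sign_off, arm gives the robot as it stands. The module is installed in compiled form; this text tells all that it offers.
- The arm moves only by the shell command python3 -m creep 'ROWS' [FORCE]. ROWS is JSON, a list of rows, each a list of 5 numbers: the shift along the tool's x, y, z in units of 4 cm (1.0 is 4 cm), then the turn about the tool's z in units of 4 degrees (1.0 is 4 degrees), then the opening, from 0 (shut) to 1 (fully open). A call has 1 to 12 rows; each row shifts and turns the commanded pose from where the row before left it, along the tool's axes as they then stand; what a row does not reach is not made up. A row lasts 1/8 s, in which the tool goes at most 62.5 mm and 10.7 degrees, less where a joint would pass 70% of its speed; a pose out of reach is approached as far as the arm can. A call with a number of a shift or a turn outside -1 to 1 is refused whole. A call with a gripper value outside its range is refused whole. The fingers move at their own pace and stop on an object; FORCE is the grip in N (left out, the last holds). Time passes only in rows, so rows that do not move let the fingers close. It gives the time, the measured TCP pose, the force, the opening and the grip force at its end, in the units of the state.
- readout.observe(): the state, without advancing time (a new reading comes with each control period).
- vision.get_image(name): name is "scene" or "top" or "wrist"; returns a dict with "pixels" (400x640x3 uint8, blue, green, red), "z_map" (400x640 float32, m along the optical axis (not along the pixel's ray), 0 where there is no reading), "camera_matrix" (3x3 intrinsics, pixels), "position" and "rotation" of the camera in the world. Camera axes: x right, y up, looking along -z (the intrinsics and any distortion apply to the point x, -y, -z); pixel columns grow to the right and rows downward; lengths in m; the calibration is good to about 2 mm. A picture is of the moment at which its call begins.
- sign_off(): hands the job in; it is judged then, once.
The state is a dict: "clock": time; "joints": joint angles; "dq": joint speeds; "joint_efforts": joint torques, N m; "position": TCP position; "ee_rot": TCP orientation; "force": force on the tool from outside, world axes, zero at the start; "ft_torque": the same for the moment, N m; "width": opening from 0.0 (shut) to 1.0 (fully open); "gripper_force": force on a finger pad.
Only numpy, scipy, OpenCV 4.12 (cv2) and the standard library are available. Lean on these libraries where they do the work, as an engineer would, in place of code of your own. Each camera call takes 0.05 s, during which the arm holds its last target. There are 200 camera calls.

## Working session

There is one attempt and no reset: what is moved stays moved. The work goes in short steps, Python scripts to look and compute and a shell command to move; the robot and the scene stay as the last step left them, time stands still between calls to the robot, and variables do not carry over. Pictures are saved under pics/ and viewed, at most 10 in all, crops included, and the job is handed in when it is done.

```bash
mkdir -p pics; cat > h.py <<'E'
import numpy as np, cv2
from cell import readout, vision, sign_off, arm
from scipy.spatial.transform import Rotation as R
def grab(n,save=None):
    d=vision.get_image(n)
    if save: cv2.imwrite('pics/'+save,d['pixels'])
    return d
def cloud(d):
    z=d['z_map'];K=np.array(d['camera_matrix']);h,w=z.shape
    u,v=np.meshgrid(np.arange(w),np.arange(h))
    P=np.stack([(u-K[0,2])/K[0,0]*z,-(v-K[1,2])/K[1,1]*z,-z],-1)
    rot=np.array(d['rotation']); rot=rot if rot.shape==(3,3) else R.from_rotvec(rot).as_matrix()
    return P@rot.T+np.array(d['position'])
E
python3 - <<'E'
from h import *
d=grab('top','top.png');np.savez('top.npz',**d)
s=grab('scene','scene.png');np.savez('scene.npz',**s)
print(d['camera_matrix'],d['position'],d['rotation'],s['position']);print(readout.observe())
E
```

```text
[[370.8970434    0.         322.96958278]
 [  0.         370.8970434  199.87793964]
 [  0.           0.           1.        ]] [ 0.4651994  -0.03637321  1.16666246] [ 0.09376941 -0.06279226 -1.57182694] [ 1.25215207 -0.19156278  0.77425909]
{'clock': 0.1, 'joints': array([-1.22259899,  0.43514659,  0.02498576,  1.57399865, -0.01155482,
        1.13399295, -0.07509422]), 'dq': array([ 0.00109256, -0.00254404,  0.00023851, -0.00178274, -0.00117066,
        0.00046283,  0.00082994]), 'joint_efforts': array([ 3.35363547e-03, -6.69124460e+01,  9.87769514e-01, -3.15145326e+01,
       -6.05761050e-02,  3.72491253e-02,  5.25820121e-05]), 'position': array([0.27215809, 0.56208038, 0.19373069]), 'ee_rot': array([-7.02183153e-01, -3.06196788e+00,  2.19071421e-03]), 'force': array([-0.71324791,  0.4788345 ,  0.19438754]), 'ft_torque': array([-0.00884978,  0.0291674 , -0.03592337]), 'gripper_force': 0.0, 'width': 1.0022587258229703}
```

View pics/top.png

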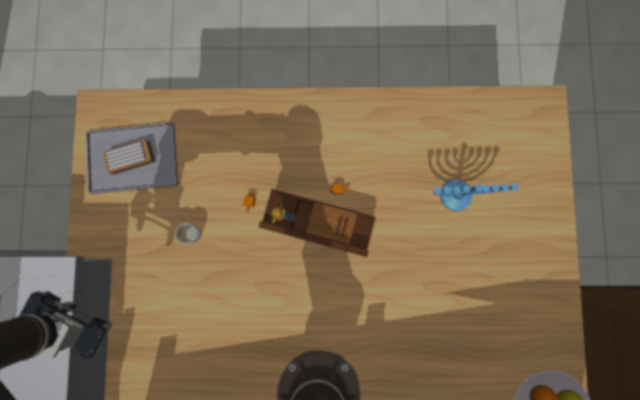

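View pics/scene.png

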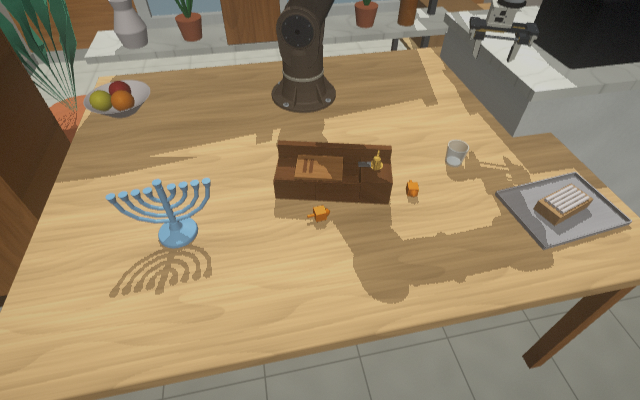

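Top view: the box spans about (262,192)–(374,255) with the rail on the robot side. The screw is at (278,214), the door at (333,223), the dreidels at (338,187) and (249,201), and the cup at (187,233). Next I'll fit the box pose and read the wing and door values.

```bash
cat > m.py <<'E'
from h import *
import sys
t=dict(np.load('top.npz'));P=cloud(t);z=P[...,2]
roi=np.zeros(z.shape,bool);roi[180:265,250:385]=1
def rect(m,pl):
    n,l,st,_=cv2.connectedComponentsWithStats(m.astype(np.uint8));k=1+np.argmax(st[1:,4])
    r=cv2.minAreaRect(P[l==k][:,:2].astype(np.float32)*1000);print(pl,r,st[k,4],np.median(P[l==k][:,2]))
    return r
rect(roi&(z>.105)&(z<.125),'rail')
rect(roi&(z>.05)&(z<.2),'box')
rect(roi&(z>.079)&(z<.094),'door+block')
for nm,(a,b,c,d) in dict(da=(176,200,325,352),db=(190,212,240,258)).items():
    hsv=cv2.cvtColor(t['pixels'],cv2.COLOR_BGR2HSV);m=np.zeros(z.shape,bool);m[a:b,c:d]=1
    m&=(hsv[...,1]>190)&(hsv[...,0]<16)&(hsv[...,2]>120);print(nm,m.sum(),np.median(P[m],0))
print('cup',np.median(P[225:242,180:196].reshape(-1,3),0),'table z',np.median(z[280:300,150:250]))
E
python3 m.py
python3 - <<'E'
import cv2
a=cv2.imread('pics/top.png')[180:265,250:385];b=cv2.imread('pics/scene.png')[130:215,265:400]
cv2.imwrite('pics/c1.png',cv2.resize(cv2.vconcat([a,b]),None,fx=3.5,fy=3.5,interpolation=cv2.INTER_CUBIC))
E
```

```text
rail ((461.9430847167969, 14.827789306640625), (319.1479797363281, 20.030780792236328), 74.56462860107422) 805 0.11575541572430059
box ((510.6996154785156, 1.461578369140625), (319.7839050292969, 121.10637664794922), 74.54400634765625) 4070 0.08585246943985037
door+block ((509.4945373535156, -38.510887145996094), (129.8121795654297, 100.07804107666016), 74.72660064697266) 1439 0.0856097506664879
da 30 [ 0.613358   -0.04819734  0.02184073]
db 22 [0.59198377 0.21599979 0.02386676]
cup [0.47819816 0.40898517 0.02227727] table z 0.00017883220913050835
```

View pics/c1.png

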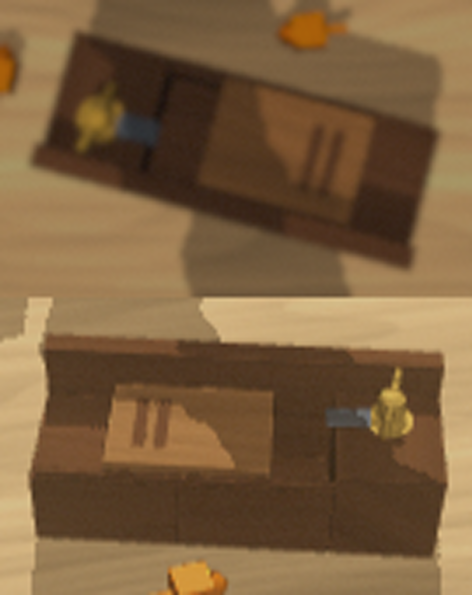

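The image shows the door part open, with pale wood at crop (200–375, 80–220), and the wings lying roughly along box x. The fit gives yaw −15.45°, origin about (0.5055, 0.003), and door about 48 mm open. Sizes and heights match the given ones. Next I'll move over the deck side, closed and high.

```bash
python3 -m creep '[[-0.5,-0.54,0,0,0],[-0.5,-0.54,0,0,0],[-0.5,-0.54,0,0,0],[-0.5,-0.54,0,0,0],[-0.5,-0.54,0,0,0],[-0.5,-0.54,0,0,0],[-0.5,-0.54,0,0,0],[-0.5,-0.54,0,0,0],[-0.5,-0.54,0,0,0],[-0.5,-0.54,0,0,0],[-0.5,-0.54,0,0,0],[-0.5,-0.54,0,0,0]]' 20
python3 -m creep '[[-0.5,-0.54,0,0,0],[-0.5,-0.54,0,0,0],[-0.5,-0.54,0,0,0],[-0.5,-0.54,0,0,0],[-0.5,-0.54,0,0,0],[-0.5,-0.54,0,0,0],[-0.5,-0.54,0,0,0],[-0.5,-0.54,0,0,0],[-0.5,-0.54,0,0,0],[-0.5,-0.54,0,0,0],[-0.5,-0.54,0,0,0],[-0.5,-0.54,0,0,0]]'
python3 -m creep '[[0,0,0,1,0],[0,0,0,1,0],[0,0,0,1,0],[0,0,0,1,0],[0,0,0,1,0],[0,0,0,1,0],[0,0,0,1,0],[0,0,0,1,0],[0,0,0,1,0],[0,0,0,1,0]]'
python3 -m creep '[[0,0,0,1,0],[0,0,0,1,0],[0,0,0,1,0],[0,0,0,1,0],[0,0,0,1,0],[0,0,0,1,0],[0,0,0,1,0],[0,0,0,1,0],[0,0,0,1,0],[0,0,0,1,0]]'
cat > w.py <<'E'
from h import *
O=np.array([.5055,.003]);ya=np.deg2rad(-15.45);X=np.array([np.cos(ya),np.sin(ya)]);Y=np.array([-X[1],X[0]])
def where():
    s=readout.observe();p=s['position'];d=p[:2]-O;M=R.from_rotvec(s['ee_rot']).as_matrix()
    b=np.array([d@X,d@Y])*1000;th=np.degrees(np.arctan2(M[1,1],M[0,1])-ya);th=(th+180)%360-180
    c=b-[-2,118];u=np.array([np.cos(np.radians(th)),np.sin(np.radians(th))]);n=np.array([-u[1],u[0]])
    print('t %.2f box'%s['clock'],b.round(1),'z %.1f'%(p[2]*1000),'tool-y box deg %.1f'%th,'rel axis tool x,y',(c@n).round(1),(c@u).round(1),'tilt',M[:2,2].round(3),'F box',(s['force'][:2]@np.c_[X,Y]).round(1),s['force'][2].round(1),'j7 %.2f w %.2f'%(s['joints'][6],s['width']))
if __name__=='__main__': where()
E
python3 w.py; python3 -c "
from h import *
w=grab('wrist','w1.png')"
```

```text
clock: 1.6
position: [0.3754, 0.2236, 0.1943]
ee_rot: [-0.702, -3.062, 0.0]
force: [0.3, 0.2, -0.3]
width: 0.005
gripper_force: 0.0
clock: 3.1
position: [0.4784, -0.114, 0.1942]
ee_rot: [-0.702, -3.062, -0.0]
force: [-0.0, 0.1, 0.5]
width: 0.005
gripper_force: 0.0
clock: 4.35
position: [0.4781, -0.1131, 0.1942]
ee_rot: [-1.71, -2.635, 0.0]
force: [0.1, 1.2, -1.0]
width: 0.004
gripper_force: 0.0
clock: 5.6
position: [0.4782, -0.1131, 0.1942]
ee_rot: [-2.508, -1.891, 0.001]
force: [-0.0, 0.2, 0.4]
width: 0.01
gripper_force: 0.0
t 5.60 box [   4.6 -119.2] z 194.2 tool-y box deg -0.5 rel axis tool x,y -237.1 8.7 tilt [-0.001  0.   ] F box [-0.1  0.2] 0.4 j7 0.07 w 0.01
```

View pics/w1.png

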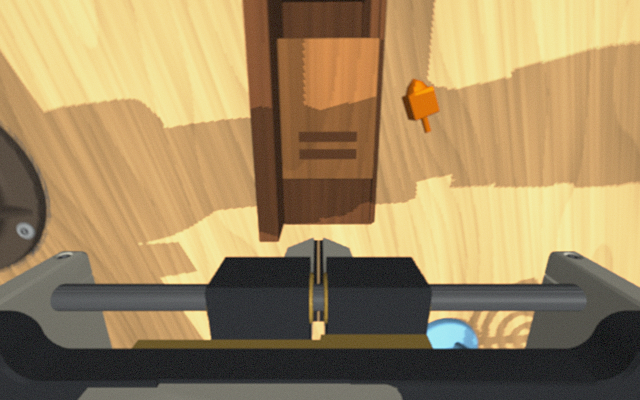

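The wrist view shows the door's rear edge at row ≈178 and the free deck below it (rows 180–222), so there is room for the fingers. Now I'll descend onto the deck side and push.

```bash
python3 -m creep '[[-0.15,0.22,0,0,0],[0,0,0.5,0,0],[0,0,0.5,0,0],[0,0,0.5,0,0],[0,0,0.5,0,0],[0,0,0.5,0,0],[0,0,0.2,0,0],[0,0,0.1,0,0],[0,0,0,0,0]]'; python3 w.py
python3 -m creep '[[0,0,0.1,0,0],[0.1,0,0,0,0],[0.1,0,0,0,0],[0.1,0,0,0,0],[0.1,0,0,0,0],[0,0,0,0,0]]'; python3 w.py
```

```text
clock: 6.78
position: [0.4856, -0.1216, 0.0827]
ee_rot: [2.506, 1.894, 0.0]
force: [-0.2, -0.0, 0.6]
width: 0.007
gripper_force: 0.0
t 6.78 box [  14.  -125.4] z 82.7 tool-y box deg -0.4 rel axis tool x,y -243.3 17.6 tilt [ 0. -0.] F box [-0.2 -0. ] 0.6 j7 0.23 w 0.01
clock: 7.52
position: [0.4898, -0.1055, 0.0784]
ee_rot: [-2.505, -1.895, -0.0]
force: [-0.7, -0.7, 0.2]
width: 0.005
gripper_force: 0.0
t 7.53 box [  13.8 -108.8] z 78.4 tool-y box deg -0.3 rel axis tool x,y -226.7 17.1 tilt [0. 0.] F box [-0.5 -0.9] 0.2 j7 0.20 w 0.00
```

Contact force is −0.9 N and z is 78, both as expected. Pushing on toward y ≈ −65.

```bash
python3 -m creep '[[0.15,0,0,0,0],[0.15,0,0,0,0],[0.15,0,0,0,0],[0.15,0,0,0,0],[0.15,0,0,0,0],[0.1,0,0,0,0],[0.05,0,0,0,0],[0,0,0,0,0]]'; python3 w.py
python3 -m creep '[[0.05,0,0,0,0],[0.05,0,0,0,0],[0,0,0,0,0]]'; python3 w.py
```

```text
clock: 8.52
position: [0.4995, -0.0713, 0.0784]
ee_rot: [2.506, 1.894, -0.0]
force: [-0.2, -1.4, -0.1]
width: 0.004
gripper_force: 0.0
t 8.53 box [ 14.  -73.2] z 78.4 tool-y box deg -0.4 rel axis tool x,y -191.1 17.3 tilt [-0. -0.] F box [ 0.2 -1.4] -0.1 j7 0.13 w 0.00
clock: 8.9
position: [0.5006, -0.0673, 0.0784]
ee_rot: [-2.506, -1.895, -0.0]
force: [0.7, -0.5, -0.4]
width: 0.006
gripper_force: 0.0
t 8.90 box [ 14.  -69.1] z 78.4 tool-y box deg -0.4 rel axis tool x,y -187.0 17.3 tilt [0. 0.] F box [ 0.8 -0.2] -0.4 j7 0.13 w 0.01
```

```bash
python3 -m creep '[[0.05,0,0,0,0],[0.05,0,0,0,0],[0,0,0,0,0]]'; python3 w.py
python3 -m creep '[[0.05,0,0,0,0],[0.05,0,0,0,0],[0,0,0,0,0]]'; python3 w.py
```

```text
clock: 9.28
position: [0.5018, -0.0634, 0.0784]
ee_rot: [-2.506, -1.895, -0.0]
force: [0.2, 0.2, -0.3]
width: 0.004
gripper_force: 0.0
t 9.28 box [ 14.1 -65. ] z 78.4 tool-y box deg -0.4 rel axis tool x,y -182.9 17.2 tilt [0. 0.] F box [0.1 0.2] -0.3 j7 0.12 w 0.00
clock: 9.65
position: [0.5028, -0.0596, 0.0784]
ee_rot: [-2.506, -1.895, -0.0]
force: [-0.4, 0.1, -1.1]
width: 0.006
gripper_force: 0.0
t 9.65 box [ 14.1 -61. ] z 78.4 tool-y box deg -0.4 rel axis tool x,y -178.9 17.3 tilt [0. 0.] F box [-0.4 -0. ] -1.1 j7 0.11 w 0.01
```

```bash
python3 -m creep '[[0.04,0,0,0,0],[0.04,0,0,0,0]]'; python3 w.py;python3 -m creep '[[0.04,0,0,0,0],[0.04,0,0,0,0]]'; python3 w.py
python3 - <<'E'
from h import *
t=grab('top');np.savez('top.npz',**t)
E
python3 m.py | head -3; python3 -c "
from h import *
a=np.load('top.npz')['pixels'][180:265,250:385];b=grab('scene')['pixels'][130:215,265:400]
cv2.imwrite('pics/c2.png',cv2.resize(cv2.vconcat([a,b]),None,fx=3.5,fy=3.5,interpolation=cv2.INTER_CUBIC))"
```

```text
clock: 9.9
position: [0.5037, -0.0566, 0.0784]
ee_rot: [2.506, 1.894, 0.0]
force: [-0.1, -0.4, -0.1]
width: 0.005
gripper_force: 0.0
t 9.90 box [ 14.1 -58. ] z 78.4 tool-y box deg -0.4 rel axis tool x,y -175.9 17.3 tilt [0. 0.] F box [-0.  -0.4] -0.1 j7 0.10 w 0.01
clock: 10.15
position: [0.5046, -0.0535, 0.0784]
ee_rot: [2.506, 1.894, 0.0]
force: [0.2, 0.1, 0.1]
width: 0.006
gripper_force: 0.0
t 10.15 box [ 14.1 -54.7] z 78.4 tool-y box deg -0.4 rel axis tool x,y -172.6 17.3 tilt [0. 0.] F box [0.2 0.2] 0.1 j7 0.10 w 0.01
rail ((487.7973327636719, 108.32087707519531), (123.77666473388672, 19.92646026611328), 74.55089569091797) 306 0.11585671344751358
box ((535.7066650390625, 92.8517074584961), (129.76763916015625, 120.65036010742188), 74.79962158203125) 1398 0.08698934294118177
door+block ((550.1024780273438, 108.74474334716797), (91.39031219482422, 99.95265197753906), 74.90215301513672) 899 0.08615386093726785
  return _methods._mean(a, axis=axis, dtype=dtype,
  ret = um.true_divide(
```

View pics/c2.png

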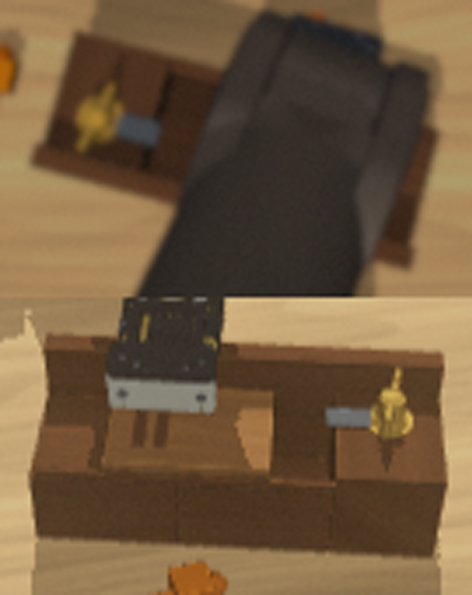

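The scene crop shows the door still spanning x≈108–272, as before, with the gripper over it, so the door has not moved. I'll look from the wrist.

```bash
python3 -c "
from h import *
from w import *
d=grab('wrist','w2.png');P=cloud(d);np.savez('w2.npz',**d)
B=np.stack([(P[...,:2]-O)@X,(P[...,:2]-O)@Y,P[...,2]],-1)*1000
for r in range(0,400,20): print(r,B[r,300].round(),B[r,340].round())
where()"
```

```text
0 [ 7. 82. 87.] [28. 83. 85.]
20 [ 7. 73. 87.] [28. 74. 85.]
40 [ 4. 74. 35.] [32. 73. 36.]
60 [ 2. 64. 12.] [33. 64. 12.]
80 [ 2. 50. 11.] [34. 50. 11.]
100 [ 1. 35. 12.] [34. 34. 13.]
120 [ 5. 22. 85.] [29. 22. 86.]
140 [ 5. 10. 85.] [29. 10. 85.]
160 [ 5. -2. 86.] [29. -2. 86.]
180 [  4. -15.  86.] [ 29. -15.  86.]
200 [  4. -28.  86.] [ 30. -28.  86.]
220 [  4. -41.  86.] [ 30. -41.  86.]
240 [  3. -56.  85.] [ 30. -56.  86.]
260 [ 10. -18. 183.] [ 23. -18. 183.]
280 [ 10. -18. 194.] [ 22. -17. 196.]
300 [ 11. -21. 199.] [ 22. -21. 199.]
320 [ 11. -27. 200.] [ 22. -28. 199.]
340 [ 11. -32. 202.] [ 22. -32. 202.]
360 [ 11. -27. 213.] [ 21. -29. 212.]
380 [ 12. -28. 218.] [ 20. -29. 217.]
t 10.30 box [ 14.1 -54.7] z 78.4 tool-y box deg -0.4 rel axis tool x,y -172.6 17.2 tilt [-0.  0.] F box [ 0.2 -0.3] 0.8 j7 0.10 w 0.01
```

View pics/w2.png

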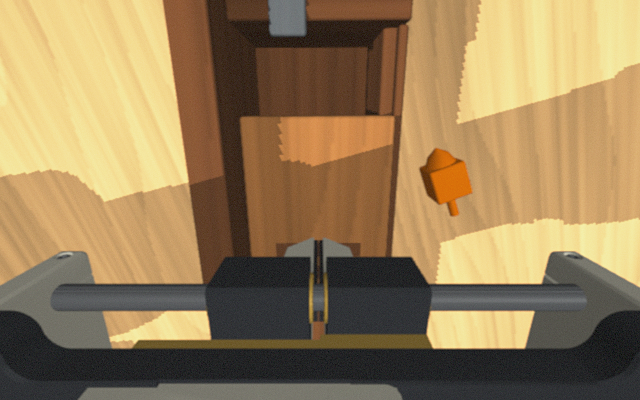

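```bash
python3 -c "
from h import *
from w import *
d=dict(np.load('w2.npz'));P=cloud(d)
B=np.stack([(P[...,:2]-O)@X,(P[...,:2]-O)@Y,P[...,2]],-1)*1000
for r in range(236,260,3): print(r,[tuple(B[r,c].round().astype(int)) for c in (285,295,305,312,318,326,335,345,352)])
print(d['position'],arm.tcp_to_grasp)"
```

```text
236 [(np.int64(-7), np.int64(-53), np.int64(85)), (np.int64(0), np.int64(-53), np.int64(86)), (np.int64(7), np.int64(-53), np.int64(86)), (np.int64(11), np.int64(-53), np.int64(86)), (np.int64(15), np.int64(-53), np.int64(85)), (np.int64(21), np.int64(-53), np.int64(85)), (np.int64(27), np.int64(-53), np.int64(86)), (np.int64(33), np.int64(-53), np.int64(85)), (np.int64(38), np.int64(-53), np.int64(86))]
239 [(np.int64(-7), np.int64(-55), np.int64(85)), (np.int64(0), np.int64(-55), np.int64(86)), (np.int64(7), np.int64(-55), np.int64(85)), (np.int64(12), np.int64(-43), np.int64(113)), (np.int64(15), np.int64(-55), np.int64(85)), (np.int64(20), np.int64(-43), np.int64(113)), (np.int64(27), np.int64(-55), np.int64(85)), (np.int64(33), np.int64(-55), np.int64(86)), (np.int64(38), np.int64(-56), np.int64(85))]
242 [(np.int64(-7), np.int64(-58), np.int64(85)), (np.int64(0), np.int64(-57), np.int64(85)), (np.int64(8), np.int64(-43), np.int64(117)), (np.int64(12), np.int64(-42), np.int64(117)), (np.int64(15), np.int64(-44), np.int64(113)), (np.int64(20), np.int64(-43), np.int64(116)), (np.i
[... 1550 characters left out ...]
nt64(131)), (np.int64(15), np.int64(-44), np.int64(128)), (np.int64(20), np.int64(-42), np.int64(132)), (np.int64(24), np.int64(-43), np.int64(130)), (np.int64(29), np.int64(-43), np.int64(130)), (np.int64(38), np.int64(-67), np.int64(85))]
257 [(np.int64(5), np.int64(-18), np.int64(181)), (np.int64(8), np.int64(-17), np.int64(182)), (np.int64(11), np.int64(-18), np.int64(181)), (np.int64(12), np.int64(-43), np.int64(134)), (np.int64(15), np.int64(-44), np.int64(131)), (np.int64(18), np.int64(-18), np.int64(180)), (np.int64(21), np.int64(-18), np.int64(181)), (np.int64(25), np.int64(-18), np.int64(180)), (np.int64(27), np.int64(-19), np.int64(180))]
[0.52835931 0.02624414 0.26804355] -0.0188
```

The wrist view shows the door's front edge at row ≈118 and the fingertips ending near (318,239). Casting that ray puts the real fingertip at z≈112 while the reported TCP is at 78, so the tips sit about 34 mm higher than reported. They passed over the door without contact. I'll back off, then descend gently while watching the force.

```bash
python3 -m creep '[[-0.35,0,0,0,0],[-0.35,0,0,0,0],[-0.35,0,0,0,0],[-0.35,0,0,0,0],[-0.35,0,0,0,0],[0,0,0.3,0,0],[0,0,0.2,0,0],[0,0,0.1,0,0],[0,0,0,0,0]]'; python3 w.py
python3 -m creep '[[0,0,0.05,0,0],[0,0,0.05,0,0],[0,0,0,0,0]]'; python3 w.py
python3 -c "
from h import *
from w import *
d=grab('wrist','w3.png');P=cloud(d)
B=np.stack([(P[...,:2]-O)@X,(P[...,:2]-O)@Y,P[...,2]],-1)*1000
for r in range(230,258,3): print(r,B[r,308].round(1),B[r,316].round(1),B[r,280].round(1))"
```

```text
clock: 11.42
position: [0.4852, -0.1206, 0.054]
ee_rot: [-2.505, -1.895, 0.001]
force: [-1.5, 0.3, 0.0]
width: 0.005
gripper_force: 0.0
t 11.43 box [  13.4 -124.5] z 54.0 tool-y box deg -0.3 rel axis tool x,y -242.4 16.8 tilt [-0.001  0.   ] F box [-1.5 -0.1] 0.0 j7 0.27 w 0.01
clock: 11.8
position: [0.4854, -0.1209, 0.0504]
ee_rot: [-2.506, -1.894, -0.0]
force: [-0.7, 0.8, 0.7]
width: 0.002
gripper_force: 0.0
t 11.80 box [  13.6 -124.8] z 50.4 tool-y box deg -0.4 rel axis tool x,y -242.7 17.2 tilt [-0.  0.] F box [-0.9  0.6] 0.7 j7 0.27 w 0.00
230 [   8.8 -113.7   69.5] [  13.7 -114.    68.9] [  -8.5 -113.5   69.9]
233 [   8.7 -115.9   69.1] [  13.7 -115.8   69.4] [  -8.7 -115.8   69.1]
236 [   8.7 -117.7   69.7] [  13.7 -118.3   68.4] [  -8.7 -117.5   69.9]
239 [   9.2 -113.6   83.1] [  13.7 -119.8   69.6] [  -8.7 -119.2   70.5]
242 [   9.4 -112.9   88.6] [  13.8 -114.7   84.7] [  -8.9 -121.8   69.3]
245 [   9.5 -113.    92.1] [  13.8 -114.5   89. ] [  -9.  -123.9   69.2]
248 [   9.7 -112.7   96.4] [  13.9 -114.6   92.7] [  -9.2 -126.2   68.9]
251 [   9.7 -113.2   99. ] [  13.9 -114.7   96. ] [  -9.2 -128.    69.4]
254 [   9.8 -112.9  102.8] [  13.9 -114.2  100.4] [  -9.2 -129.9   69.9]
257 [ 11.9 -87.6 153.6] [  13.9 -114.4  103.3] [  2.8 -87.7 153.4]
```

```bash
python3 -m creep '[[0,0,0.1,0,0],[0,0,0.05,0,0],[0,0,0,0,0]]'; python3 w.py
python3 -m creep '[[0.15,0,0,0,0],[0.15,0,0,0,0],[0.15,0,0,0,0],[0.15,0,0,0,0]]'; python3 w.py
python3 -m creep '[[0.15,0,0,0,0],[0.15,0,0,0,0],[0.1,0,0,0,0],[0.1,0,0,0,0]]'; python3 w.py
python3 -m creep '[[0.1,0,0,0,0],[0.05,0,0,0,0],[0.05,0,0,0,0]]'; python3 w.py
```

```text
clock: 12.22
position: [0.4852, -0.121, 0.0442]
ee_rot: [-2.506, -1.894, 0.0]
force: [0.0, 0.5, 0.2]
width: 0.005
gripper_force: 0.0
t 12.22 box [  13.5 -124.9] z 44.2 tool-y box deg -0.4 rel axis tool x,y -242.8 17.1 tilt [-0.  0.] F box [-0.1  0.5] 0.2 j7 0.28 w 0.01
clock: 12.72
position: [0.492, -0.0975, 0.0445]
ee_rot: [2.506, 1.895, -0.0]
force: [-0.7, -2.1, 1.4]
width: 0.006
gripper_force: 0.9
t 12.72 box [  13.8 -100.4] z 44.5 tool-y box deg -0.4 rel axis tool x,y -218.3 17.2 tilt [-0. -0.] F box [-0.1 -2.2] 1.4 j7 0.23 w 0.01
clock: 13.22
position: [0.4973, -0.0784, 0.0444]
ee_rot: [-2.506, -1.894, 0.0]
force: [-1.8, -1.0, 1.0]
width: 0.008
gripper_force: 0.8
t 13.22 box [ 13.8 -80.6] z 44.4 tool-y box deg -0.4 rel axis tool x,y -198.5 17.2 tilt [-0.  0.] F box [-1.4 -1.4] 1.0 j7 0.19 w 0.01
clock: 13.6
position: [0.4995, -0.0709, 0.0444]
ee_rot: [-2.506, -1.894, 0.0]
force: [-1.9, -1.3, 0.1]
width: 0.004
gripper_force: 0.8
t 13.60 box [ 13.9 -72.8] z 44.4 tool-y box deg -0.4 rel axis tool x,y -190.7 17.2 tilt [-0. -0.] F box [-1.5 -1.8] 0.1 j7 0.18 w 0.00
```

Now the door is moving, with about 2 N and grip-pad readings. I'll continue to the stop in small steps.

```bash
for i in 1; do python3 -m creep '[[0.05,0,0,0,0],[0.05,0,0,0,0]]'>/dev/null; python3 w.py; done
python3 -m creep '[[0.04,0,0,0,0],[0,0,0,0,0]]'>/dev/null; python3 w.py
python3 -m creep '[[0.04,0,0,0,0],[0,0,0,0,0]]'>/dev/null; python3 w.py
```

```text
t 13.85 box [ 13.9 -69.9] z 44.4 tool-y box deg -0.4 rel axis tool x,y -187.8 17.3 tilt [-0.    -0.001] F box [-0.9 -9.1] 0.5 j7 0.17 w 0.01
t 14.10 box [ 14. -70.] z 44.4 tool-y box deg -0.5 rel axis tool x,y -187.8 17.6 tilt [-0.001 -0.003] F box [-1.4 -9.9] 0.7 j7 0.17 w 0.01
t 14.35 box [ 13.9 -69.9] z 44.4 tool-y box deg -0.6 rel axis tool x,y -187.7 17.8 tilt [-0.001 -0.004] F box [ -1.6 -15. ] 1.9 j7 0.17 w 0.00
```

The door stopped at y −69.9 with the force rising to 15 N, so it is shut. Backing off, lifting, and viewing the screw from the wrist.

```bash
python3 -m creep '[[-0.3,0,0,0,0],[-0.1,0,0,0,0],[0,0,-0.5,0,0],[0,0,-0.7,0,0],[0,0,-0.7,0,0],[0,0,-0.6,0,0],[0.7,-0.1,0,0,0],[0.7,-0.1,0,0,0],[0.7,-0.1,0,0,0],[0.7,-0.1,0,0,0],[0.3,0,0,0,0],[0,0,0,0,0]]'>/dev/null; python3 w.py
python3 -c "
from h import *
from w import *
d=grab('wrist','w4.png');P=cloud(d);np.savez('w4.npz',**d)
B=np.stack([(P[...,:2]-O)@X,(P[...,:2]-O)@Y,P[...,2]],-1)*1000
S=B-[-2,118,0]; r=np.hypot(S[...,0],S[...,1]); m=(S[...,2]>105)&(S[...,2]<122)&(r<32.5)&(B[...,0]>-34)
print(m.sum(),S[m].mean(0)); print(cv2.minAreaRect(S[m][:,:2].astype(np.float32)))
c=S[m][:,:2]-S[m][:,:2].mean(0);v=np.linalg.svd(c,full_matrices=0)[2][0];print('wing deg',np.degrees(np.arctan2(v[1],v[0])))
g=(B[...,1]>60)&(B[...,1]<76)&(abs(B[...,0])<40); print('strip/gap z',np.percentile(B[...,2][g],[5,50,95]))
for y in range(40,110,6):
  q=(abs(B[...,1]-y)<2)&(abs(B[...,0]+2)<4);print(y,np.median(B[...,2][q]) if q.any() else None)
"
```

```text
t 15.85 box [-1.1 42.9] z 144.4 tool-y box deg -0.3 rel axis tool x,y -75.0 1.3 tilt [ 0. -0.] F box [ 0.6 -0.2] 0.4 j7 -0.17 w 0.01
1241 [ -0.12654131  -1.99673159 112.12747163]
((-0.3033771514892578, -2.3484363555908203), (63.3610954284668, 20.54544448852539), 0.925503134727478)
wing deg 170.653914399029
strip/gap z [ 89.29719503 276.84714642 286.81842312]
40 86.48643500678726
46 85.61452973963272
52 199.93436966424986
58 85.14981193458493
64 267.8079844881839
70 280.9304716944274
76 261.15831298099823
82 255.71072529301415
88 87.76722296677957
94 87.74525921940793
100 87.82649649581236
106 110.6407810869247
```

View pics/w4.png

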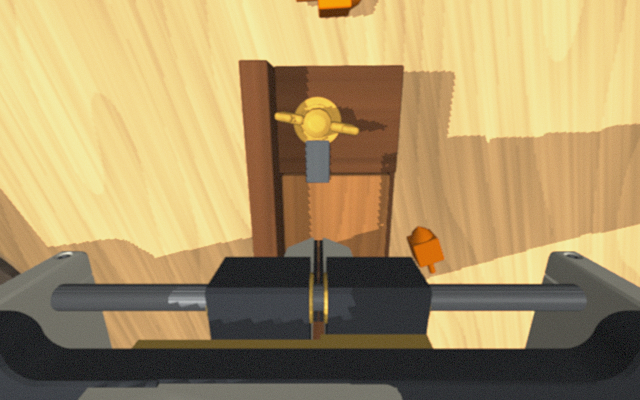

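The view shows the door flush against the block (seam at row 175). The wings run from (277,117) to (357,130), which is θ≈−9.5° in the box frame. The finger goes on the +y side of the +x wing, with the tip at z≈94.

```bash
python3 -m creep '[[0.6,0.18,0,0,0],[0.6,0.18,0,0,0],[0.6,0.18,0,0,0],[0.6,0.18,0,0,0],[0,0,0,0,0],[0,0,0.5,0,0],[0,0,0.5,0,0],[0,0,0.5,0,0],[0,0,0.4,0,0],[0,0,0.17,0,0],[0,0,0,0,0]]'>/dev/null; python3 w.py
python3 -m creep '[[-0.1,0,0,0,0],[-0.053,0.024,0,1,0],[-0.053,0.024,0,1,0],[-0.053,0.024,0,1,0],[-0.053,0.024,0,1,0],[-0.053,0.024,0,1,0],[-0.053,0.024,0,1,0],[-0.053,0.024,0,1,0],[-0.053,0.024,0,1,0],[0,0,0,0,0]]'>/dev/null; python3 w.py
```

```text
t 17.27 box [ 28.3 137.9] z 61.5 tool-y box deg -0.4 rel axis tool x,y 20.1 30.1 tilt [-0. -0.] F box [0.2 0. ] -0.0 j7 -0.21 w 0.00
t 18.52 box [ 32.2 116.3] z 62.4 tool-y box deg -32.4 rel axis tool x,y 16.9 29.8 tilt [0.002 0.   ] F box [1.6 0.8] -0.1 j7 -0.62 w 0.01
```

```bash
python3 -m creep '[[-0.053,0.024,0,1,0],[-0.053,0.024,0,1,0],[-0.053,0.024,0,1,0],[-0.053,0.024,0,1,0],[-0.053,0.024,0,1,0],[-0.053,0.024,0,1,0],[-0.053,0.024,0,1,0],[-0.053,0.024,0,1,0],[-0.053,0.024,0,1,0],[-0.053,0.024,0,1,0]]'>/dev/null; python3 w.py
python3 -m creep '[[-0.053,0.024,0,1,0],[-0.053,0.024,0,1,0],[-0.053,0.024,0,1,0],[-0.053,0.024,0,1,0],[-0.053,0.024,0,1,0],[-0.053,0.024,0,1,0],[-0.053,0.024,0,1,0],[-0.053,0.024,0,1,0],[-0.053,0.024,0,1,0],[-0.053,0.024,0,1,0]]'>/dev/null; python3 w.py
cat > t.py <<'E'
from h import *
from w import *
d=grab('top');P=cloud(d)
B=np.stack([(P[...,:2]-O)@X,(P[...,:2]-O)@Y,P[...,2]],-1)*1000
hsv=cv2.cvtColor(d['pixels'],cv2.COLOR_BGR2HSV);S=B-[-2,118,0]
m=(np.hypot(S[...,0],S[...,1])<34)&(S[...,2]>98)&(S[...,2]<125)&(B[...,0]>-33)&(hsv[...,1]>90)
c=S[m][:,:2];c=c-c.mean(0);v=np.linalg.svd(c,full_matrices=0)
print(m.sum(),'wing deg',np.degrees(np.arctan2(v[2][0][1],v[2][0][0])),v[1])
E
python3 t.py
```

```text
t 19.77 box [22.4 95.3] z 62.3 tool-y box deg -72.4 rel axis tool x,y 16.4 29.0 tilt [ 0.002 -0.   ] F box [ 2.5 -0.6] 0.1 j7 -1.14 w 0.00
t 21.02 box [ 1.7 85.4] z 62.2 tool-y box deg -112.5 rel axis tool x,y 15.9 28.7 tilt [ 0.002 -0.001] F box [ 3.7 -2.8] -0.8 j7 -1.68 w 0.00t.py:7: RuntimeWarning: Mean of empty slice.
  c=S[m][:,:2];c=c-c.mean(0);v=np.linalg.svd(c,full_matrices=0)
  ret = um.true_divide(
Traceback (most recent call last):
  File "t.py", line 8, in <module>
    print(m.sum(),'wing deg',np.degrees(np.arctan2(v[2][0][1],v[2][0][0])),v[1])
                                                   ~~~~^^^
IndexError: index 0 is out of bounds for axis 0 with size 0
```

The wing followed to about −112° with a steady 3–4 N. Next I'll back off, lift, unwind on the reverse arc, and check the wing.

```bash
python3 -m creep '[[0.13,0,0,0,0],[0,0,-0.5,0,0],[0,0,-0.6,0,0],[0.049,-0.038,0,-1,0],[0.049,-0.038,0,-1,0],[0.049,-0.038,0,-1,0],[0.049,-0.038,0,-1,0],[0.049,-0.038,0,-1,0],[0.049,-0.038,0,-1,0],[0.049,-0.038,0,-1,0],[0.049,-0.038,0,-1,0]]'>/dev/null; python3 w.py
python3 -m creep '[[0.049,-0.038,0,-1,0],[0.049,-0.038,0,-1,0],[0.049,-0.038,0,-1,0],[0.049,-0.038,0,-1,0],[0.049,-0.038,0,-1,0],[0.049,-0.038,0,-1,0],[0.049,-0.038,0,-1,0],[0.049,-0.038,0,-1,0],[0.049,-0.038,0,-1,0],[0.049,-0.038,0,-1,0],[0.049,-0.038,0,-1,0],[0.049,-0.038,0,-1,0]]'>/dev/null
python3 -m creep '[[0.049,-0.038,0,-1,0],[0.049,-0.038,0,-1,0],[0.049,-0.038,0,-1,0],[0.049,-0.038,0,-1,0],[0.049,-0.038,0,-1,0],[0.049,-0.038,0,-1,0],[0.049,-0.038,0,-1,0],[0.049,-0.038,0,-1,0],[0.049,-0.038,0,-1,0],[0.049,-0.038,0,-1,0],[0.049,-0.038,0,-1,0],[0.049,-0.038,0,-1,0]]'>/dev/null; python3 w.py
python3 -m creep '[[0.049,-0.038,0,-1,0],[0.049,-0.038,0,-1,0],[0.049,-0.038,0,-1,0],[0.049,-0.038,0,-1,0],[0.049,-0.038,0,-1,0],[0.049,-0.038,0,-1,0],[0.049,-0.038,0,-1,0],[0.049,-0.038,0,-1,0],[0.049,-0.038,0,-1,0],[0.049,-0.038,0,-1,0],[0.049,-0.038,0,-1,0],[0.049,-0.038,0,-1,0]]'>/dev/null; python3 w.py
python3 -c "
from h import *
s=grab('scene');cv2.imwrite('pics/s3.png',cv2.resize(s['pixels'][110:215,330:430],None,fx=5,fy=5,interpolation=cv2.INTER_CUBIC))"
```

```text
t 22.45 box [23.  94.4] z 107.1 tool-y box deg -80.2 rel axis tool x,y 20.6 27.6 tilt [0.001 0.001] F box [ 0.2 -0. ] -0.7 j7 -1.30 w 0.01
t 25.45 box [ 20.  146.8] z 107.2 tool-y box deg 15.8 rel axis tool x,y 21.7 29.0 tilt [ 0.002 -0.   ] F box [-0.2 -0.1] 0.5 j7 -0.02 w 0.00
t 26.95 box [ -7.8 153.9] z 107.2 tool-y box deg 63.8 rel axis tool x,y 21.1 29.7 tilt [ 0.002 -0.   ] F box [ 0.1 -0.7] 0.3 j7 0.64 w 0.00
```

View pics/s3.png

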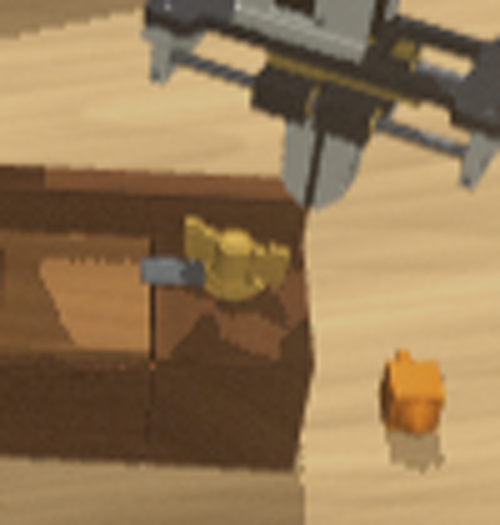

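The scene crop shows the wing's +y tip at (285,265), tilted slightly toward the front, so θ≈66° as expected. The fingertip is ahead of it with clearance. Descend and run stroke 2.

```bash
python3 -m creep '[[0,0,0.5,0,0],[0,0,0.4,0,0],[0,0,0.22,0,0],[-0.12,0,0,0,0],[-0.053,0.024,0,1,0],[-0.053,0.024,0,1,0],[-0.053,0.024,0,1,0],[-0.053,0.024,0,1,0],[-0.053,0.024,0,1,0],[-0.053,0.024,0,1,0],[-0.053,0.024,0,1,0],[-0.053,0.024,0,1,0]]'>/dev/null; python3 w.py
python3 -m creep '[[-0.053,0.024,0,1,0],[-0.053,0.024,0,1,0],[-0.053,0.024,0,1,0],[-0.053,0.024,0,1,0],[-0.053,0.024,0,1,0],[-0.053,0.024,0,1,0],[-0.053,0.024,0,1,0],[-0.053,0.024,0,1,0]]'>/dev/null; python3 w.py
python3 -m creep '[[-0.053,0.024,0,1,0],[-0.053,0.024,0,1,0],[-0.053,0.024,0,1,0],[-0.053,0.024,0,1,0]]'>/dev/null; python3 w.py
```

```text
t 28.50 box [ 14.2 147.7] z 61.7 tool-y box deg 31.5 rel axis tool x,y 16.8 29.3 tilt [0.002 0.001] F box [0.1 2.6] 0.2 j7 0.24 w 0.00
t 29.50 box [ 26.7 133.9] z 61.7 tool-y box deg -0.5 rel axis tool x,y 16.1 28.5 tilt [0.002 0.001] F box [0.4 2.1] -0.7 j7 -0.17 w 0.01
t 30.00 box [ 29.7 125. ] z 61.8 tool-y box deg -16.5 rel axis tool x,y 15.7 28.4 tilt [0.002 0.001] F box [1.6 1.7] 0.0 j7 -0.38 w 0.00
```

Past 0° with no stop, so there are more turns to go. Continuing the stroke to −112°.

```bash
python3 -m creep '[[-0.053,0.024,0,1,0],[-0.053,0.024,0,1,0],[-0.053,0.024,0,1,0],[-0.053,0.024,0,1,0],[-0.053,0.024,0,1,0],[-0.053,0.024,0,1,0],[-0.053,0.024,0,1,0],[-0.053,0.024,0,1,0],[-0.053,0.024,0,1,0],[-0.053,0.024,0,1,0],[-0.053,0.024,0,1,0],[-0.053,0.024,0,1,0]]'>/dev/null; python3 w.py
python3 -m creep '[[-0.053,0.024,0,1,0],[-0.053,0.024,0,1,0],[-0.053,0.024,0,1,0],[-0.053,0.024,0,1,0],[-0.053,0.024,0,1,0],[-0.053,0.024,0,1,0],[-0.053,0.024,0,1,0],[-0.053,0.024,0,1,0],[-0.053,0.024,0,1,0],[-0.053,0.024,0,1,0],[-0.053,0.024,0,1,0],[-0.053,0.024,0,1,0]]'>/dev/null; python3 w.py
python3 -m creep '[[0.13,0,0,0,0],[0,0,-0.5,0,0],[0,0,-0.6,0,0],[0.049,-0.038,0,-1,0],[0.049,-0.038,0,-1,0],[0.049,-0.038,0,-1,0],[0.049,-0.038,0,-1,0],[0.049,-0.038,0,-1,0],[0.049,-0.038,0,-1,0],[0.049,-0.038,0,-1,0],[0.049,-0.038,0,-1,0]]'>/dev/null; python3 w.py
```

```text
t 31.50 box [23.7 97.8] z 61.9 tool-y box deg -64.5 rel axis tool x,y 14.5 29.2 tilt [ 0.003 -0.   ] F box [ 2.5 -0.3] -0.3 j7 -1.01 w 0.00
t 33.00 box [ 0.1 85.1] z 61.9 tool-y box deg -112.5 rel axis tool x,y 14.5 29.6 tilt [ 0.004 -0.001] F box [ 3.7 -1.8] -1.2 j7 -1.65 w 0.00
t 34.38 box [20.3 93. ] z 106.3 tool-y box deg -80.2 rel axis tool x,y 17.8 28.4 tilt [0.001 0.   ] F box [0.2 0.5] -0.1 j7 -1.27 w 0.01
```

```bash
python3 -m creep '[[0.129,-0.038,0,-1,0],[0.049,-0.038,0,-1,0],[0.049,-0.038,0,-1,0],[0.049,-0.038,0,-1,0],[0.049,-0.038,0,-1,0],[0.049,-0.038,0,-1,0],[0.049,-0.038,0,-1,0],[0.049,-0.038,0,-1,0],[0.049,-0.038,0,-1,0],[0.049,-0.038,0,-1,0],[0.049,-0.038,0,-1,0],[0.049,-0.038,0,-1,0]]'>/dev/null
python3 -m creep '[[0.049,-0.038,0,-1,0],[0.049,-0.038,0,-1,0],[0.049,-0.038,0,-1,0],[0.049,-0.038,0,-1,0],[0.049,-0.038,0,-1,0],[0.049,-0.038,0,-1,0],[0.049,-0.038,0,-1,0],[0.049,-0.038,0,-1,0],[0.049,-0.038,0,-1,0],[0.049,-0.038,0,-1,0],[0.049,-0.038,0,-1,0],[0.049,-0.038,0,-1,0]]'>/dev/null; python3 w.py
python3 -m creep '[[0.049,-0.038,0,-1,0],[0.049,-0.038,0,-1,0],[0.049,-0.038,0,-1,0],[0.049,-0.038,0,-1,0],[0.049,-0.038,0,-1,0],[0.049,-0.038,0,-1,0],[0.049,-0.038,0,-1,0],[0.049,-0.038,0,-1,0],[0.049,-0.038,0,-1,0],[0.049,-0.038,0,-1,0],[0.049,-0.038,0,-1,0],[0,0,0,-1,0]]'>/dev/null; python3 w.py
```

```text
t 37.38 box [ 20.6 145.9] z 106.5 tool-y box deg 15.8 rel axis tool x,y 20.7 29.3 tilt [ 0.002 -0.   ] F box [ 0.3 -0.6] 0.0 j7 -0.00 w 0.01
t 38.88 box [ -4.9 153.4] z 106.5 tool-y box deg 63.8 rel axis tool x,y 18.2 30.5 tilt [ 0.002 -0.   ] F box [0.3 0.5] 0.9 j7 0.66 w 0.00
```

```bash
python3 -m creep '[[0.08,-0.03,0,0,0],[0,0,0.5,0,0],[0,0,0.4,0,0],[0,0,0.22,0,0],[-0.12,0,0,0,0],[-0.053,0.024,0,1,0],[-0.053,0.024,0,1,0],[-0.053,0.024,0,1,0],[-0.053,0.024,0,1,0],[-0.053,0.024,0,1,0],[-0.053,0.024,0,1,0],[-0.053,0.024,0,1,0]]'>/dev/null; python3 w.py
python3 -m creep '[[-0.053,0.024,0,1,0],[-0.053,0.024,0,1,0],[-0.053,0.024,0,1,0],[-0.053,0.024,0,1,0],[-0.053,0.024,0,1,0],[-0.053,0.024,0,1,0]]'>/dev/null; python3 w.py
python3 -m creep '[[-0.053,0.024,0,1,0],[-0.053,0.024,0,1,0]]'>/dev/null; python3 w.py
python3 -m creep '[[-0.053,0.024,0,1,0]]'>/dev/null; python3 w.py
```

```text
t 40.38 box [ 11.6 148.9] z 60.8 tool-y box deg 35.5 rel axis tool x,y 17.3 29.1 tilt [0.001 0.001] F box [-0.4  2.5] -0.4 j7 0.31 w 0.01
t 41.12 box [ 22.4 139.9] z 60.8 tool-y box deg 11.5 rel axis tool x,y 16.6 28.3 tilt [0.002 0.001] F box [-0.5  2.1] 0.2 j7 0.00 w 0.00
t 41.38 box [ 25.1 136. ] z 60.9 tool-y box deg 3.5 rel axis tool x,y 16.3 28.1 tilt [0.002 0.001] F box [1.  0.8] 1.3 j7 -0.10 w 0.00
t 41.50 box [ 26.2 133.9] z 60.9 tool-y box deg -0.5 rel axis tool x,y 16.2 28.1 tilt [0.002 0.001] F box [0.8 1.9] 0.6 j7 -0.15 w 0.00
```

```bash
python3 -m creep '[[-0.053,0.024,0,1,0]]'>/dev/null; python3 w.py
python3 -m creep '[[-0.053,0.024,0,1,0],[0,0,0,0,0]]'>/dev/null; python3 w.py
python3 -m creep '[[-0.053,0.024,0,1,0],[0,0,0,0,0]]'>/dev/null; python3 w.py
```

```text
t 41.62 box [ 27.2 131.9] z 60.9 tool-y box deg -4.5 rel axis tool x,y 16.1 28.0 tilt [0.002 0.001] F box [1.  1.6] -1.3 j7 -0.21 w 0.00
t 41.88 box [ 27.9 129.3] z 60.7 tool-y box deg -8.4 rel axis tool x,y 15.5 27.9 tilt [0.002 0.   ] F box [0.9 0.9] 1.2 j7 -0.26 w 0.00
t 42.12 box [ 28.3 128.3] z 60.7 tool-y box deg -12.3 rel axis tool x,y 16.5 27.4 tilt [0.002 0.002] F box [2.3 4.4] 0.8 j7 -0.31 w 0.00
```

```bash
python3 -m creep '[[-0.053,0.024,0,0.5,0],[0,0,0,0,0]]'>/dev/null; python3 w.py; python3 -c "
from h import *
s=grab('scene');cv2.imwrite('pics/s4.png',cv2.resize(s['pixels'][110:215,330:430],None,fx=5,fy=5,interpolation=cv2.INTER_CUBIC))"
```

```text
t 42.38 box [ 28.7 127.9] z 60.7 tool-y box deg -14.2 rel axis tool x,y 17.1 27.3 tilt [0.003 0.003] F box [ 2.2 10. ] -1.3 j7 -0.33 w 0.01
```

View pics/s4.png

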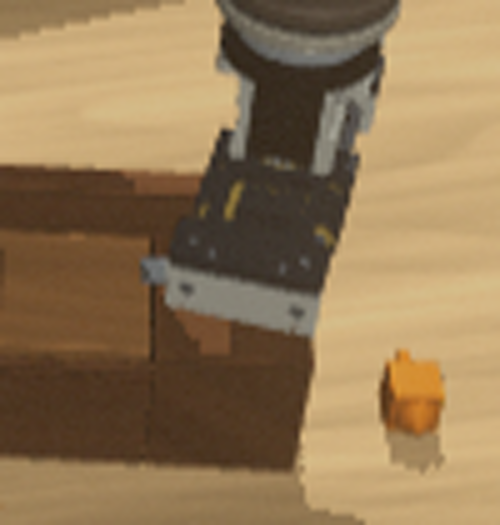

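The gripper hides the screw here. The force climbed 1→4→10 N while the finger stopped moving, which indicates the stop. I'll give one small extra push, then back off, lift, and measure the wing angle from the wrist.

```bash
python3 -m creep '[[-0.05,0,0,0,0],[0,0,0,0,0]]'>/dev/null; python3 w.py
python3 -m creep '[[0.2,0,0,0,0],[0,0,-0.5,0,0],[0,0,-0.8,0,0],[0,0,-0.7,0,0],[-0.5,-0.3,0,-1,0],[-0.7,-0.3,0,-1,0],[-0.7,-0.1,0,-1,0],[-0.5,0,0,-0.5,0],[0,0,0,0,0]]'>/dev/null; python3 w.py
python3 -c "
from h import *
from w import *
d=grab('wrist','w5.png');P=cloud(d)
B=np.stack([(P[...,:2]-O)@X,(P[...,:2]-O)@Y,P[...,2]],-1)*1000
S=B-[-2,118,0]; r=np.hypot(S[...,0],S[...,1]); m=(S[...,2]>105)&(S[...,2]<122)&(r<32.5)&(B[...,0]>-34)
c=S[m][:,:2]-S[m][:,:2].mean(0);v=np.linalg.svd(c,full_matrices=0)[2][0];print(m.sum(),S[m].mean(0),'wing deg',np.degrees(np.arctan2(v[1],v[0])))
w=m&(r>15)&(B[...,0]>5);print('outer +x wing',np.degrees(np.arctan2(*S[w][:,1::-1].mean(0)[[0,1]])))
"
```

```text
t 42.67 box [ 28.6 127.9] z 60.9 tool-y box deg -14.1 rel axis tool x,y 17.0 27.3 tilt [0.004 0.005] F box [ 3.  15.8] -3.4 j7 -0.33 w 0.00
t 43.80 box [-12.   39.2] z 140.3 tool-y box deg -0.5 rel axis tool x,y -78.9 -9.3 tilt [-0. -0.] F box [ 0.5 -0.7] -0.5 j7 -0.13 w 0.00
1277 [  0.43108259  -2.08110285 112.16740186] wing deg 179.23814937549787
outer +x wing -5.950752385542291
```

View pics/w5.png

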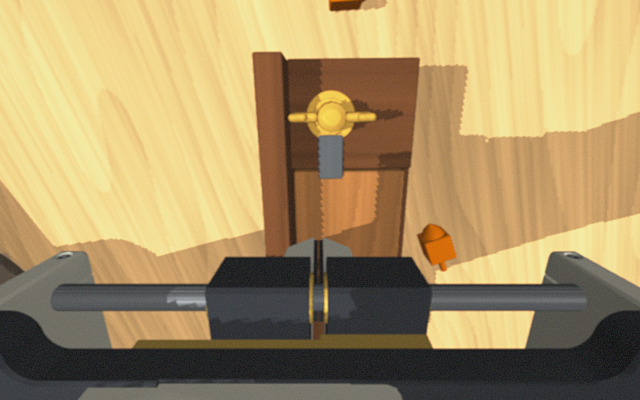

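The wings lie at row 117 from (289,117) to (375,117), square to the rail (−0.8°), so the screw is at its hard stop. The door seam is closed at row 168 and the gripper is well clear. Handing in.

```bash
python3 -m creep '[[0,0,-0.7,0,0],[0,0,-0.7,0,0],[0,0,0,0,0],[0,0,0,0,0]]'>/dev/null; python3 w.py; python3 -c "
from cell import sign_off
print(sign_off())"
```

```text
t 44.35 box [-12.3  41.8] z 195.5 tool-y box deg -0.3 rel axis tool x,y -76.2 -9.8 tilt [-0.001 -0.   ] F box [ 0.5 -0.3] 1.2 j7 -0.20 w 0.00
the job is handed in; nothing more can be done
None
```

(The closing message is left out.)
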